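# Ease the wing screws and eject the strainer

### The job

Loosen the three wing screws on the watering strainer's rim, one after another clockwise as seen from above, beginning with the one above the inlet pipe: turn each short-winged screw one quarter turn anticlockwise and the long-winged one two quarter turns, no more and no less. Then push the ejector rod fully home so that the strainer cartridge is driven out of the barrel and lies in the drip tray. Leave the seedling pots and the spray bottle where they are.

Things in the scene. Friction and masses are not known exactly. Their poses are not given: they have to be found in the camera images.
- strainer_head: round strainer head of a watering line, fixed to the table: black deck 230 mm across, top at 80 mm, over a grey 60 mm barrel lying along its y axis (axis 34 mm up, from y -110 to +110 mm, bore 48 mm). Origin on the table under the deck's centre. A white inlet pipe with a black collar sticks out to +x (to x 165 mm); a black drip tray is at -y (y -274 to -114 mm, inside 82 mm wide, floor 4 mm up, walls 24 mm high); the ejector rod comes out at +y
- cartridge: the strainer cartridge, a loose steel cylinder with white ends, 44 mm in diameter, 80 mm long, lying in the tray end of the barrel along its own y axis and showing 12 mm at the barrel's mouth; origin at its centre
- cartridge_mid (a point): centre of the strainer cartridge
- barrel_mouth (a point): centre of the barrel's open end above the drip tray, 34 mm above the table; axes as the strainer head's
- push_plate (a point): middle of the outer face of the upright steel push plate on the ejector rod's end (plate 70 mm wide, 8 mm thick, from 26 to 106 mm above the table); the point is 75 mm above the table; its y axis points out of that face, away from the barrel; the rod is pushed towards -y. It starts 216 mm from the head's centre
- ejector (a joint): travel of the ejector rod in m: 0 as found, 0.090 pushed fully home against its stop; about 3 N of friction, it stays where it is left; its inner end touches the cartridge after 2 mm and drives it out of the barrel into the drip tray
- long_wing_grip (a point): long-winged screw: bare-metal wing screw with an upright flat bar 95 mm long, 12 mm thick, from 98 to 132 mm above the table. The point lies on its vertical turning axis, 118 mm above the table; x runs along the bar (which starts at any heading), z up. The deck below the bar is at 80 mm, and a 28 mm wide hub fills the 12 mm under the bar. It stands at place 1, 2 or 3, different from run to run
- long_wing (a joint): turn of the long-winged screw in rad, 0 at the start (tight, against a stop); grows anticlockwise seen from above (loosening), a quarter turn is 1.571; about 0.06 Nm of friction, it stays where it is left; it does not rise as it turns
- short_wing_a_grip (a point): one of the two short-winged screws: bare-metal wing screw with an upright flat bar 60 mm long, 12 mm thick, from 98 to 132 mm above the table. The point lies on its vertical turning axis, 118 mm above the table; x runs along the bar (which starts at any heading), z up. The deck below the bar is at 80 mm, and a 28 mm wide hub fills the 12 mm under the bar. It stands at place 1, 2 or 3, different from run to run
- short_wing_a (a joint): turn of the first-listed short-winged screw in rad, 0 at the start (tight, against a stop); grows anticlockwise seen from above (loosening), a quarter turn is 1.571; about 0.06 Nm of friction, it stays where it is left; it does not rise as it turns
- short_wing_b_grip (a point): the other short-winged screw: bare-metal wing screw with an upright flat bar 60 mm long, 12 mm thick, from 98 to 132 mm above the table. The point lies on its vertical turning axis, 118 mm above the table; x runs along the bar (which starts at any heading), z up. The deck below the bar is at 80 mm, and a 28 mm wide hub fills the 12 mm under the bar. It stands at place 1, 2 or 3, different from run to run
- short_wing_b (a joint): turn of the second-listed short-winged screw in rad, 0 at the start (tight, against a stop); grows anticlockwise seen from above (loosening), a quarter turn is 1.571; about 0.06 Nm of friction, it stays where it is left; it does not rise as it turns
- place_1 (a point): first screw place on the deck's rim, above the inlet pipe; on the deck's top, 80 mm above the table, 85 mm from the deck's centre
- place_2 (a point): second screw place, next clockwise seen from above (120 degrees on); on the deck's top
- place_3 (a point): third screw place, next clockwise again; on the deck's top
- pot_pipe_mid (a point): middle of the black seedling pot, 85 mm square, 80 mm tall, beside the inlet pipe; bystander, leave alone
- pot_tray_mid (a point): middle of the smaller black seedling pot, 75 mm square, 70 mm tall, beside the drip tray; bystander, leave alone
- pot_left_mid (a point): middle of the black seedling pot, 85 mm square, 80 mm tall, on the left; bystander, leave alone
- pot_right_mid (a point): middle of the black seedling pot, 85 mm square, 80 mm tall, on the right; bystander, leave alone
- spray_bottle_mid (a point): point 100 mm up the spray bottle, 72 mm in diameter, 211 mm tall; bystander, leave alone

How it is judged:
By the outcome, as a careful person would: the job done as asked, in the order asked, and still so for the second after the job is handed in, with the robot touching nothing.
It also fails if it takes over 72 s, if anything falls off the work surface, if the arm or the gripper's body presses on something with over 40 N, if the wrist force passes 120 N, or if a joint passes its speed limit or range.

### The arm

A 7-joint arm with a two-finger parallel gripper is mounted at the origin on the work surface. World frame = base frame: x ahead of the robot, y to its left, z up, the work surface at z = 0. Lengths are in m, angles in rad, forces in N, time in s.
With the tool pointing down it reaches from about 0.4 to 0.875 m from the base axis. Payload 19.3 kg.
Tool frame: the origin (TCP) lies at the very end of the fingers, on their centre line; the grasp point (between the pads) lies 19 mm behind it; z points along the fingers, y is the line along which they close (so a half turn about z gives the same grasp; the last joint's range is limited). The gripper opens to 85 mm and grips with 20 to 120 N. Pads are 22 mm wide; open, the fingers measure 114 mm over their backs; the gripper's body (76 mm by 85 mm) begins 54 mm behind the grasp point. The pads swing forward as they close: fully open they stand 13 mm farther back than shut.
Start: joints at [-1.302, 0.521, -0.036, 1.599, 0.021, 1.021, -0.113], TCP at [0.208, 0.589, 0.205] pointing down, gripper open.
Joint ranges: [-2.91, 2.91], [-0.3, 2.13], [-1.5, 1.42], [0.17, 2.43], [-1.26, 4.41], [0.16, 1.93], [-2.52, 2.52]. Speed limits (rad/s): [1.89, 1.89, 2.39, 2.39, 3.01, 3.01, 3.01].

### API

Orientations are given as [roll, pitch, yaw] about the fixed x, y, z axes, in that order (R = Rz(yaw) Ry(pitch) Rx(roll)).
In Python, from workcell import bot gives the robot as it stands.
- The arm moves only by the tool servo_tool, never from a script. Its argument "plan" is a list of rows, each a list of 7 numbers: the finger opening in cm, from 0 to 8.54, then the shift along the tool's x, y, z in cm, then the turn, a rotation vector about the tool's x, y, z in degrees. In form: [[fingers, x, y, z, wx, wy, wz], ...]. A call has 1 to 10 rows; each row is the pose to reach, as a shift and turn from the pose commanded when the call began, along the tool's axes at that moment; what a row does not reach only later rows make up. A row lasts 1/10 s, in which the tool goes at most 50 mm and 8.59 degrees, less where a joint would pass 70% of its speed; a pose out of reach is approached as far as the arm can. A call with a gripper value outside its range is refused whole. The fingers move at their own pace and stop on an object; "force" is the grip in N (left out, the last holds). Time passes only in rows, so rows that repeat a pose let the fingers close. It gives the time, the measured TCP pose, the force, the opening and the grip force at its end, in the units of the state.
- bot.observe(): the state, without advancing time (a new reading comes with each control period).
- bot.grab_frame(name): name is "side" or "top"; returns a dict with "frame" (384x512x3 uint8, blue, green, red), "mtx" (3x3 intrinsics, pixels), "R" (3x3) and "t" (3): a world point X has camera coordinates R X + t. Camera axes: x right, y down, z forward; pixel columns grow to the right and rows downward; lengths in m; the calibration is good to about 2 mm. A picture is of the moment at which its call begins. There is no depth.
- bot.job_done(): hands the job in; it is judged then, once.
The state is a dict: "clock": time; "qpos": joint angles; "qd": joint speeds; "joint_efforts": joint torques, N m; "position": TCP position; "tool_rot": TCP orientation; "force": force on the tool from outside, world axes, zero at the start; "moment": the same for the moment, N m; "grip_width": finger opening in m; "finger_force": force on a finger pad.
Only numpy, scipy, OpenCV 4.12 (cv2) and the standard library are available. Lean on these libraries where they do the work, as an engineer would, in place of code of your own. Each camera call takes 0.05 s, during which the arm holds its last target. There are 200 camera calls.

## Working session

There is one attempt and no reset: what is moved stays moved. The work goes in short steps, Python scripts to look and compute and a tool call to move; the robot and the scene stay as the last step left them, time stands still between calls to the robot, and variables do not carry over. Pictures are saved under pics/ and viewed, at most 10 in all, crops included, and the job is handed in when it is done.

Besides the shell and the picture viewer there is one more tool, called after "Call:" as name(argument=value, ...) on one line, values as JSON. servo_tool: Moves the arm, as the interface text tells. Its arguments: {"type":"object","properties":{"plan":{"type":"array","items":{"type":"array","items":{"type":"number"}}},"force":{"type":"number"}},"required":["plan"]}

```bash
mkdir -p pics; python3 - <<'E'
from workcell import bot
import cv2,pickle
for n in("top","side"):
    f=bot.grab_frame(n);cv2.imwrite(f"pics/{n}0.png",f["frame"]);pickle.dump(f,open(f"{n}0.pkl","wb"))
    print(n,f["mtx"].tolist(),f["R"].tolist(),f["t"].tolist())
print(bot.observe())
E
```

```text
top [[455.8569773208205, 0.0, 252.8146251059959], [0.0, 455.8569773208205, 190.61759215014567], [0.0, 0.0, 1.0]] [[-0.008885859785009078, -0.9999336293816864, -0.007333370810842085], [-0.9939912942918542, 0.00963269687617696, -0.10903448088974627], [0.10909788434193357, 0.006320441634873456, -0.9940109172688469]] [-0.00548534050069533, 0.6213153461007351, 1.4642993033238063]
side [[410.06113414063014, 0.0, 253.22199334557132], [0.0, 410.06113414063014, 192.78693520019348], [0.0, 0.0, 1.0]] [[0.9967858845537334, -0.07775050300974473, -0.019306984129141398], [-0.061386106632898764, -0.5864283684746074, -0.807671662596048], [0.051474714830542015, 0.8062608932162972, -0.5893163206658821]] [-0.6061274664631026, 0.10868096706561803, 1.4569984180774067]
{'clock': 0.1, 'qpos': array([-1.30221516,  0.52195694, -0.03634965,  1.59991611,  0.02120897,
        1.02111725, -0.11276711]), 'qd': array([ 0.0016039 ,  0.00051859,  0.00107146, -0.00124163, -0.00019702,
       -0.00109488,  0.00043314]), 'joint_efforts': array([ 4.57809510e-03, -9.28482628e+01,  1.98494196e+00, -3.70534301e+01,
        1.82867248e-02,  5.33145139e-03,  5.83822884e-05]), 'position': array([0.20762856, 0.58916773, 0.20489397]), 'tool_rot': array([-3.14058251e+00,  6.71135443e-05,  2.80285676e+00]), 'force': array([ 0.91176567, -0.21915062, -1.03564992]), 'moment': array([-0.00317419,  0.01402216, -0.00833433]), 'finger_force': 0.0, 'grip_width': 0.08512436923220897}
```

View pics/top0.png

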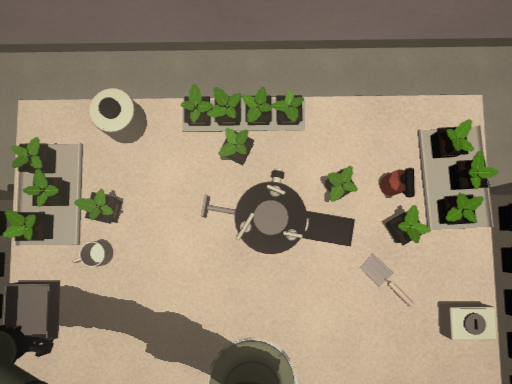

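View pics/side0.png

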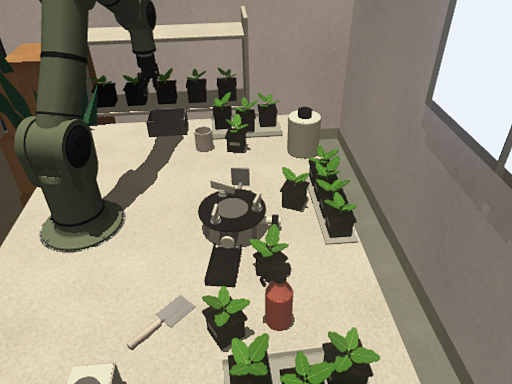

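```bash
python3 - <<'E'
import cv2,numpy as np
f=cv2.imread("pics/top0.png")[160:265,190:365]
g=cv2.resize(f,None,fx=4.5,fy=4.5,interpolation=cv2.INTER_CUBIC);cv2.imwrite("pics/topz.png",g)
f=cv2.imread("pics/side0.png")[155:295,180:320]
g=cv2.resize(f,None,fx=4.2,fy=4.2,interpolation=cv2.INTER_CUBIC);cv2.imwrite("pics/sidez.png",g)
E
```

```text
(no output)
```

View pics/topz.png

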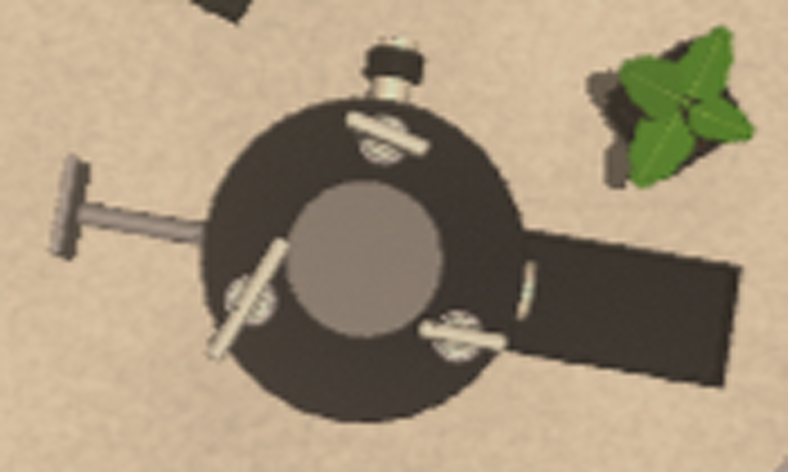

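View pics/sidez.png

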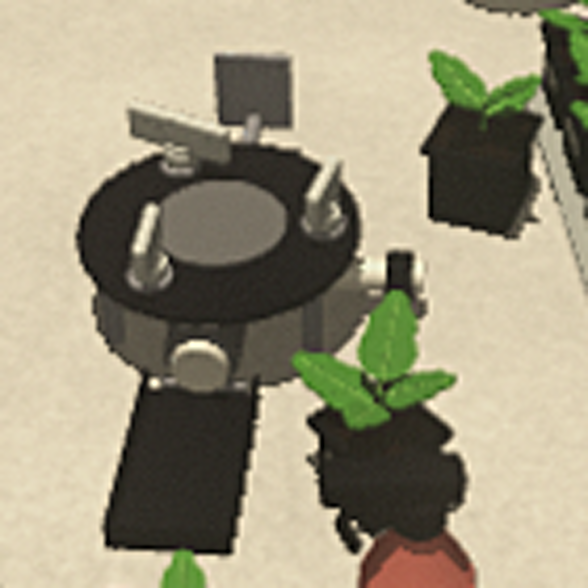

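Top view: head centre near px (270.6,217.6), short wings at places 1 (276,190) and 2 (293,235), the long bar at place 3 (245,226); push plate left (205.6,206), tray right. Side view confirms the long bar is on the plate side, between the arm and the deck.

```bash
cat >h.py <<'E'
import numpy as np,pickle
from workcell import bot
from scipy.spatial.transform import Rotation as Ro
def ray(f,uv,z):
    d=f["R"].T@np.linalg.inv(f["mtx"])@[*uv,1]; c=-f["R"].T@f["t"]
    return (c+d*(z-c[2])/d[2])
def state():
    s=bot.observe(); return s
E
python3 - <<'E'
from h import *
f=pickle.load(open("top0.pkl","rb"))
Z=lambda u,v,z:ray(f,((u+.5)/4.5-.5+190,(v+.5)/4.5-.5+160),z)
pts=np.array([Z(200,259,.08),Z(525,259,.08),Z(362,96,.08),Z(362,422,.08)])
print(pts); c=(pts[0]+pts[1]+pts[2]+pts[3])/4;print("c",c)
for n,a,b in(("p1",(348,119),(427,150)),("p2",(420,328),(505,343)),("p3",(282,240),(214,356))):
    A=Z(*a,.132);B=Z(*b,.132);m=(A+B)/2;d=B-A
    print(n,m,np.linalg.norm(d),np.degrees(np.arctan2(d[1],d[0])),"rel",m[:2]-c[:2],np.linalg.norm(m[:2]-c[:2]),np.degrees(np.arctan2(*(m-c)[[1,0]])))
A=Z(77,155,.106);B=Z(60,257,.106);print("plate",A,B,np.linalg.norm(A-B),np.degrees(np.arctan2(*((A+B)/2-c)[[1,0]])),np.linalg.norm(((A+B)/2-c)[:2]))
A=Z(741,267,.024);B=Z(722,386,.024);print("tray",A,B,np.degrees(np.arctan2(*((A+B)/2-c)[[1,0]])),np.linalg.norm(((A+B)/2-c)[:2]))
g=Z(685,105,.07);print("pot",g)
print("bottle side",)
E
```

```text
[[ 0.53220967  0.04858939  0.08      ]
 [ 0.53009399 -0.17985112  0.08      ]
 [ 0.64670728 -0.06684904  0.08      ]
 [ 0.41758547 -0.06386822  0.08      ]]
c [ 0.5316491  -0.06549475  0.08      ]
p1 [ 0.61325705 -0.082208    0.132     ] 0.057835499790727246 -112.14637181914696 rel [ 0.08160795 -0.01671325] 0.08330179876687235 -11.5740917528469
p2 [ 0.47628881 -0.13084713  0.132     ] 0.05810807911178937 -100.50154497532552 rel [-0.05536029 -0.06535238] 0.08564867637039204 -130.26808093796436
p3 [0.50296326 0.01365105 0.132     ] 0.09073493579044097 149.12538770521857 rel [-0.02868585  0.0791458 ] 0.08418393845396285 109.92269681370423
plate [0.60391108 0.13253025 0.106     ] [0.53314735 0.14413797 0.106     ] 0.07170944285025535 79.74405369968538 0.20713847118374012
tray [ 0.5256131  -0.34324415  0.024     ] [ 0.43960962 -0.32664707  0.024     ] -100.31445380143845 0.2738767398241081
pot [ 0.63927901 -0.2973089   0.07      ]
bottle side
```

```bash
cat >>h.py <<'E'
def go(xyz,yaw):
    s=bot.observe(); R=Ro.from_euler('xyz',s["tool_rot"])
    T=Ro.from_euler('xyz',[np.pi,0,np.radians(yaw)])
    print("now",s["clock"],s["position"].round(4),np.degrees(s["tool_rot"]).round(2),"q",s["qpos"].round(2),"w",s["grip_width"].round(4),"F",s["force"].round(1))
    print("shift cm",(R.inv().apply(np.array(xyz)-s["position"])*100).round(2),"rot",np.degrees((R.inv()*T).as_rotvec()).round(2))
E
python3 -c "
from h import *
go([.614,-.081,.25],67.9)"
```

```text
Traceback (most recent call last):
  File "h.py", line 12, in go
    print("now",s["clock"],s["position"].round(4),np.degrees(s["tool_rot"]).round(2),"q",s["qpos"].round(2),"w",s["grip_width"].round(4),"F",s["force"].round(1))
                                                                                                                ^^^^^^^^^^^^^^^^^^^^^
AttributeError: 'float' object has no attribute 'round'
```

```bash
sed -i 's/s\["grip_width"\].round(4)/round(s["grip_width"],4)/' h.py
python3 -c "
from h import *
go([.614,-.081,.25],67.9)"
```

```text
now 0.1 [0.2076 0.5892 0.2049] [-179.94    0.    160.59] q [-1.3   0.52 -0.04  1.6   0.02  1.02 -0.11] w 0.0851 F [ 0.9 -0.2 -1. ]
shift cm [-60.6  -49.71  -4.46] rot [-4.000e-02  5.000e-02  9.269e+01]
```

Call:
servo_tool(plan=[[5,0,0,-4.5,0,0,0],[5,-4,-3,-7,0,0,6],[5,-7.5,-6,-7,0,0,12],[5,-11,-9,-7,0,0,18],[5,-14.5,-12,-7,0,0,24],[5,-18,-15,-7,0,0,30],[5,-21.5,-18,-7,0,0,36],[5,-25,-21,-7,0,0,42],[5,-28.5,-24,-7,0,0,48],[5,-32,-27,-7,0,0,54]], force=60)

```text
clock: 1.1
position: [0.4203, 0.2267, 0.2754]
tool_rot: [3.142, -0.0, 1.856]
force: [1.8, 0.9, -0.0]
grip_width: 0.0498
finger_force: 0.0
```

```bash
python3 -c "
from h import *
go([.614,-.081,.20],67.9)"
```

```text
now 1.1 [0.4203 0.2267 0.2754] [ 1.8000e+02 -1.0000e-02  1.0635e+02] q [-0.88  0.21  0.31  1.9  -0.07  1.04 -0.25] w 0.0498 F [ 1.8  0.9 -0. ]
shift cm [-34.98   9.93   7.54] rot [-0.000e+00 -1.000e-02  3.845e+01]
```

Call:
servo_tool(plan=[[5,-4,1,0,0,0,5],[5,-8,2,0,0,0,10],[5,-12,3,0,0,0,15],[5,-16,4.5,0,0,0,20],[5,-20,6,1,0,0,25],[5,-24,7,2,0,0,30],[5,-28,8,3,0,0,34],[5,-32,9,5,0,0,38.4],[5,-35,9.9,7,0,0,38.4],[5,-35,9.9,7.5,0,0,38.4]])

```text
clock: 2.1
position: [0.6145, -0.0829, 0.1978]
tool_rot: [-3.14, 0.003, 1.186]
force: [-1.5, 0.4, 0.1]
grip_width: 0.0501
finger_force: 0.0
```

```bash
python3 -c "
from h import *
go([.614,-.081,.103],67.9)
f=bot.grab_frame('top');g=cv2=__import__('cv2');cv2.imwrite('pics/t1.png',cv2.resize(f['frame'][140:270,190:340],None,fx=4.5,fy=4.5))"
```

```text
now 2.1 [ 0.6145 -0.0829  0.1978] [-179.9     0.18   67.93] q [-0.3   0.58  0.51  1.64 -0.32  1.01 -0.07] w 0.0501 F [-1.5  0.4  0.1]
shift cm [ 0.19 -0.1   9.48] rot [-0.1   0.18  0.03]
```

View pics/t1.png

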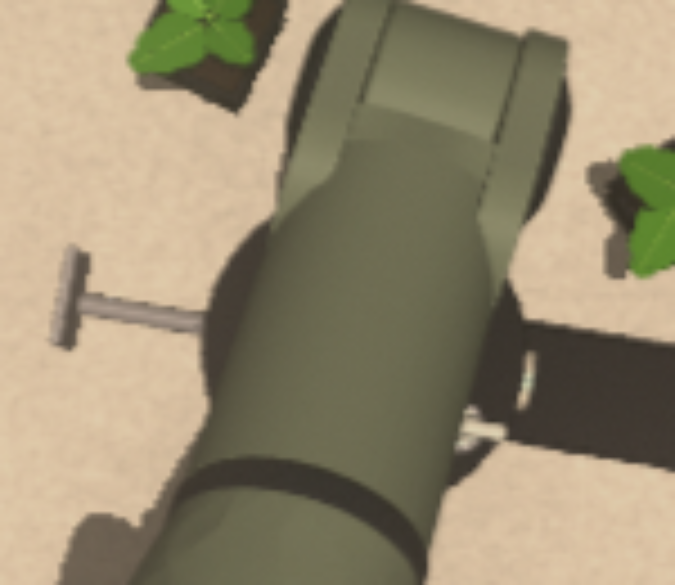

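The arm hides the screw from above, but the pose readout matches the target; descending with 50 mm opening.

Call:
servo_tool(plan=[[5,0.2,-0.1,2.5,0,0.2,0],[5,0.2,-0.1,5,0,0.2,0],[5,0.2,-0.1,7,0,0.2,0],[5,0.2,-0.1,8.5,0,0.2,0],[5,0.2,-0.1,9.4,0,0.2,0],[5,0.2,-0.1,9.4,0,0.2,0],[0.9,0.2,-0.1,9.4,0,0.2,0],[0.9,0.2,-0.1,9.4,0,0.2,0],[0.9,0.2,-0.1,9.4,0,0.2,0],[0.9,0.2,-0.1,9.4,0,0.2,0]], force=30)

```text
clock: 3.15
position: [0.6146, -0.0765, 0.1069]
tool_rot: [3.141, -0.004, 1.19]
force: [0.0, -0.0, -0.5]
grip_width: 0.0093
finger_force: 0.0
```

```bash
python3 -c "
from h import *
go([.614,-.081,.103],67.9);print(bot.observe()['moment'])
import cv2
f=bot.grab_frame('side');cv2.imwrite('pics/s1.png',cv2.resize(f['frame'][130:290,170:330],None,fx=3.7,fy=3.7))"
```

```text
now 3.15 [ 0.6146 -0.0765  0.1069] [179.97  -0.22  68.19] q [-0.27  0.68  0.45  1.72 -0.38  0.83 -0.02] w 0.0093 F [ 0.  -0.  -0.5]
shift cm [-0.44  0.11  0.38] rot [ 0.03 -0.22  0.29]
[-0.01698406 -0.03656049 -0.04347809]
```

View pics/s1.png

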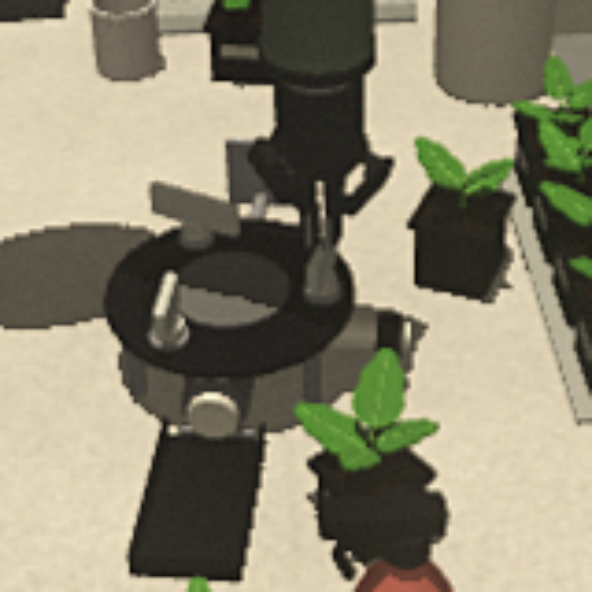

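```bash
python3 -c "
from h import *
f=pickle.load(open('side0.pkl','rb'))
def P(X):
    p=f['mtx']@(f['R']@np.array(X)+f['t']);return p[:2]/p[2]
def Zs(p): return ((p-[170,130])*3.7).round(0),((p-[180,155])*4.2).round()
d=np.array([np.cos(np.radians(67.9)),np.sin(np.radians(67.9)),0])
for n,c in(('p1',np.array([.614,-.081,0])),):
  for z in(.132,.098):
    for k in(-.03,.03): print(z,k,*Zs(P(c+d*k+[0,0,z])))
s=bot.observe();print('tcp',*Zs(P(s['position'])), s['position'],s['grip_width'],s['finger_force'])
for X in([.5316,-.0655,.08],[.5029,.0145,.132],[.4766,-.1303,.132]):print(*Zs(P(X)))
"
```

```text
0.132 -0.03 [309. 265.] [308. 196.]
0.132 0.03 [329. 227.] [331. 152.]
0.098 -0.03 [309. 296.] [309. 231.]
0.098 0.03 [329. 257.] [332. 186.]
tcp [319. 265.] [321. 196.] [ 0.61455718 -0.07649276  0.10672256] 0.00890122355189556 0.0
[228. 287.] [217. 221.]
[192. 192.] [176. 113.]
[164. 290.] [144. 224.]
```

Call:
servo_tool(plan=[[0,-0.4,0.1,0.3,0,0,0],[0,-0.4,0.1,0.3,0,0,0],[0,-0.4,0.1,0.3,0,0,0]], force=30)

```text
clock: 3.5
position: [0.6157, -0.0791, 0.1059]
tool_rot: [3.139, -0.007, 1.191]
force: [-5.7, 10.8, 35.7]
grip_width: -0.0
finger_force: 17.9
```

```bash
python3 -c "
from h import *
go([.614,-.081,.103],67.9);print(bot.observe()['moment'],bot.observe()['finger_force'])
import cv2
f=bot.grab_frame('side');cv2.imwrite('pics/s2.png',cv2.resize(f['frame'][155:235,220:300],None,fx=7,fy=7,interpolation=2))"
```

```text
now 3.5 [ 0.6157 -0.0791  0.1059] [179.84  -0.41  68.24] q [-0.26  0.68  0.45  1.72 -0.39  0.83 -0.01] w -0.0 F [-5.7 10.8 35.7]
shift cm [-0.24 -0.08  0.29] rot [ 0.16 -0.41  0.34]
[2.34349497 1.21425028 0.03930835] 17.896433558198623
```

View pics/s2.png

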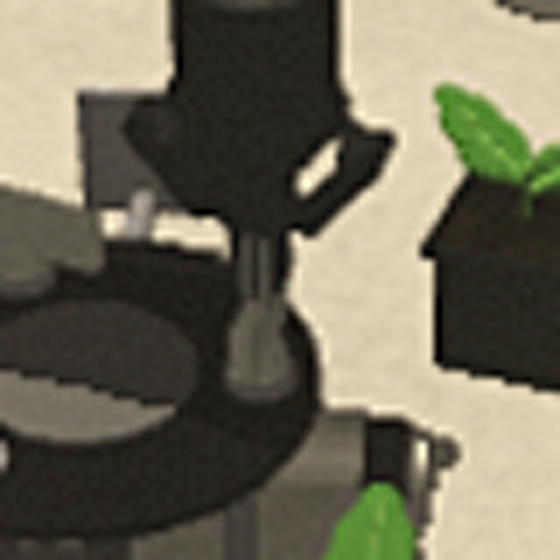

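Call:
servo_tool(plan=[[0,0,0,-1,0,0,0],[0,0,0,-3,0,0,0],[0,0,0,-5,0,0,0],[0,0,0,-7,0,0,0],[0,0,0,-7,0,0,0]])

```text
clock: 4.05
position: [0.6149, -0.0813, 0.1759]
tool_rot: [3.138, -0.005, 1.19]
force: [0.2, 0.3, 0.1]
grip_width: -0.0
finger_force: 0.0
```

```bash
python3 -c "
from h import *
import cv2
go([.614,-.081,.103],67.9)
s=bot.observe();f=bot.grab_frame('side');pickle.dump(f,open('side_up.pkl','wb'))
p=f['mtx']@(f['R']@s['position']+f['t']);p=p[:2]/p[2];print(p)
g=cv2.resize(f['frame'][140:240,215:315],None,fx=6,fy=6,interpolation=2)
u,v=((p-[215,140]+.5)*6).astype(int);print(u,v);cv2.circle(g,(u,v),3,(0,0,255),-1)
cv2.imwrite('pics/s3.png',g)"
```

```text
now 4.05 [ 0.6149 -0.0813  0.1759] [179.81  -0.26  68.17] q [-0.29  0.59  0.5   1.67 -0.34  0.96 -0.05] w -0.0 F [0.2 0.3 0.1]
shift cm [-0.04 -0.12  7.29] rot [ 0.19 -0.26  0.27]
[256.23571728 185.49419627]
250 275
```

View pics/s3.png

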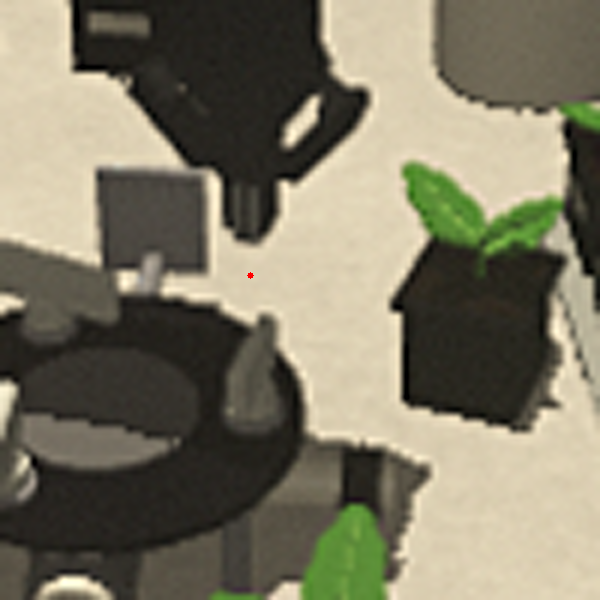

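Tip shows at (248,243) in the crop while the readout predicts (250,275): the real fingertips are about 25 mm higher than reported, which fits the touch on the bar's top at reported z 0.106. I'll correct for that (reported z ≈ 0.082).

Call:
servo_tool(plan=[[5,0,-0.1,0,0,0,0],[5,0,-0.1,0,0,0,0],[5,0,-0.1,1,0,0,0],[5,0,-0.1,3,0,0,0],[5,0,-0.1,5,0,0,0],[5,0,-0.1,6.5,0,0,0],[5,0,-0.1,7.5,0,0,0],[5,0,-0.1,8.5,0,0,0],[5,0,-0.1,9.4,0,0,0],[5,0,-0.1,9.4,0,0,0]])

```text
clock: 5.1
position: [0.6125, -0.0801, 0.0784]
tool_rot: [-3.14, -0.003, 1.19]
force: [-0.7, 0.7, 0.1]
grip_width: 0.0501
finger_force: 0.0
```

Call:
servo_tool(plan=[[0,0,0,0,0,0,0],[0,0,0,0,0,0,0],[0,0,0,0,0,0,0],[0,0,0,0,0,0,0],[0,0,0,0,0,0,0]], force=30)

```text
clock: 5.6
position: [0.614, -0.0804, 0.0801]
tool_rot: [3.139, -0.004, 1.19]
force: [5.1, -1.4, 2.0]
grip_width: 0.0119
finger_force: 35.3
```

```bash
python3 -c "
from h import *
go([.614,-.081,.082],67.9);print(bot.observe()['moment'])"
```

```text
now 5.6 [ 0.614  -0.0804  0.0801] [179.87  -0.23  68.19] q [-0.25  0.71  0.43  1.74 -0.4   0.78  0.  ] w 0.0119 F [ 5.1 -1.4  2. ]
shift cm [-0.06  0.02 -0.19] rot [ 0.13 -0.23  0.29]
[-0.3295599  -0.9602891   0.07669055]
```

Gripped at 11.9 mm. Turning anticlockwise (negative about tool z).

Call:
servo_tool(plan=[[0,0,0,0,0,0,-4],[0,0,0,0,0,0,-9],[0,0,0,0,0,0,-14],[0,0,0,0,0,0,-19],[0,0,0,0,0,0,-24],[0,0,0,0,0,0,-29],[0,0,0,0,0,0,-34],[0,0,0,0,0,0,-39],[0,0,0,0,0,0,-45],[0,0,0,0,0,0,-45]])

```text
clock: 6.6
position: [0.6141, -0.0805, 0.0802]
tool_rot: [3.137, -0.001, 1.979]
force: [7.2, -1.3, 0.9]
grip_width: 0.0114
finger_force: 35.1
```

```bash
python3 -c "
from h import *
go([.614,-.081,.08],157.9);print(bot.observe()['moment'])"
```

```text
now 6.6 [ 0.6141 -0.0805  0.0802] [ 1.7973e+02 -7.0000e-02  1.1341e+02] q [-0.11  0.68  0.22  1.73 -0.2   0.76  0.62] w 0.0114 F [ 7.2 -1.3  0.9]
shift cm [-0.05 -0.03  0.02] rot [ 2.900e-01  4.000e-02 -4.449e+01]
[-0.2523929  -1.07315721  0.03088686]
```

Call:
servo_tool(plan=[[0,0,0,0,0,0,-5],[0,0,0,0,0,0,-10],[0,0,0,0,0,0,-15],[0,0,0,0,0,0,-20],[0,0,0,0,0,0,-25],[0,0,0,0,0,0,-30],[0,0,0,0,0,0,-35],[0,0,0,0,0,0,-40],[0,0,0,0,0,0,-44.8],[0,0,0,0,0,0,-44.8]])

```text
clock: 7.6
position: [0.6142, -0.0804, 0.0801]
tool_rot: [3.137, 0.003, 2.761]
force: [7.1, -0.1, 0.4]
grip_width: 0.0111
finger_force: 35.1
```

Call:
servo_tool(plan=[[0,0,0,0,0,0,0],[3,0,0,0,0,0,0],[5,0,0,0,0,0,0],[5,0,0,0,0,0,0],[5,0,0,-2,0,0,0],[5,0,0,-4,0,0,0],[5,0,0,-6,0,0,0],[5,0,0,-8,0,0,0],[5,0,0,-10,0,0,0],[5,0,0,-10,0,0,0]])

```text
clock: 8.6
position: [0.6139, -0.0806, 0.1819]
tool_rot: [3.137, 0.003, 2.757]
force: [-0.4, -0.1, 0.5]
grip_width: 0.0501
finger_force: 0.0
```

```bash
python3 -c "
from h import *
go([.4766,-.1303,.18],79.5)
import cv2
f=bot.grab_frame('side');pickle.dump(f,open('side2.pkl','wb'))"
```

```text
now 8.6 [ 0.6139 -0.0806  0.1819] [179.74   0.19 157.98] q [ 0.02  0.53  0.02  1.65 -0.02  0.96  1.23] w 0.0501 F [-0.4 -0.1  0.5]
shift cm [10.86 -9.76  0.11] rot [ 3.500e-01 -2.000e-02  7.848e+01]
```

Call:
servo_tool(plan=[[5,1.2,-1.1,0,0,0,8],[5,2.4,-2.2,0,0,0,16],[5,3.6,-3.2,0,0,0,24],[5,4.8,-4.3,0,0,0,32],[5,6,-5.4,0,0,0,40],[5,7.2,-6.5,0,0,0,48],[5,8.4,-7.6,0,0,0,56],[5,9.6,-8.7,0,0,0,64],[5,10.9,-9.8,0,0,0,72],[5,10.9,-9.8,0,0,0,78.4]])

```text
clock: 9.65
position: [0.4728, -0.1312, 0.1784]
tool_rot: [-3.14, -0.003, 1.382]
force: [1.4, 0.3, -0.7]
grip_width: 0.05
finger_force: 0.0
```

```bash
python3 -c "
from h import *
go([.4766,-.1303,.081],79.5)
import cv2
f=bot.grab_frame('top');pickle.dump(f,open('top2.pkl','wb'));cv2.imwrite('pics/t2.png',cv2.resize(f['frame'][160:265,190:365],None,fx=4.5,fy=4.5,interpolation=2))"
```

```text
now 9.65 [ 0.4728 -0.1312  0.1784] [-1.7993e+02 -1.7000e-01  7.9170e+01] q [-0.14  0.37  0.38  1.99 -0.18  0.82  0.15] w 0.05 F [ 1.4  0.3 -0.7]
shift cm [0.13 0.37 9.74] rot [-0.07 -0.18 -0.33]
```

View pics/t2.png

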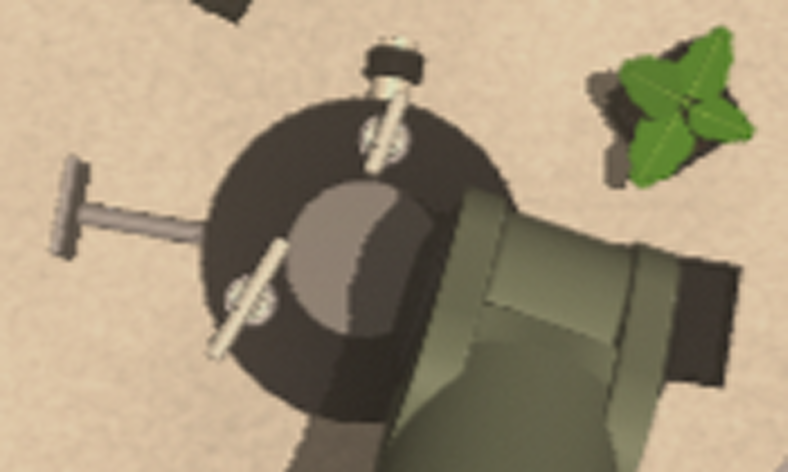

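Screw 1's bar now runs (374,170)-(402,92), square to its start: a quarter turn. On to screw 2.

Call:
servo_tool(plan=[[5,0,0,0,0,0,0],[5,0,0,0,0,0,0]])

```text
clock: 9.9
position: [0.4751, -0.1302, 0.1787]
tool_rot: [3.141, -0.003, 1.393]
force: [-0.1, 0.5, 0.6]
grip_width: 0.05
finger_force: 0.0
```

```bash
python3 -c "
from h import *
go([.4766,-.1303,.081],79.5)"
```

```text
now 9.9 [ 0.4751 -0.1302  0.1787] [179.99  -0.18  79.81] q [-0.14  0.37  0.37  1.98 -0.18  0.82  0.16] w 0.05 F [-0.1  0.5  0.6]
shift cm [-0.01  0.15  9.77] rot [ 0.01 -0.18  0.31]
```

Call:
servo_tool(plan=[[5,0,0.1,2.5,0,0,0.3],[5,0,0.1,5,0,0,0.3],[5,0,0.1,7,0,0,0.3],[5,0,0.1,8.5,0,0,0.3],[5,0,0.1,9.7,0,0,0.3],[5,0,0.1,9.7,0,0,0.3],[0,0,0.1,9.7,0,0,0.3],[0,0,0.1,9.7,0,0,0.3],[0,0,0.1,9.7,0,0,0.3],[0,0,0.1,9.7,0,0,0.3]], force=30)

```text
clock: 10.9
position: [0.4756, -0.1302, 0.0827]
tool_rot: [3.142, -0.004, 1.384]
force: [-7.9, 2.5, 12.0]
grip_width: 0.0116
finger_force: 32.9
```

Call:
servo_tool(plan=[[0,0,0,0,0,0,0],[0,0,0,0,0,0,0]])

```text
clock: 11.1
position: [0.4756, -0.1302, 0.0827]
tool_rot: [-3.142, -0.004, 1.384]
force: [-7.9, 0.9, 12.4]
grip_width: 0.0108
finger_force: 32.9
```

```bash
python3 -c "
from h import *
go([.4766,-.1303,.081],79.5);print(bot.observe()['moment'])"
```

```text
now 11.1 [ 0.4756 -0.1302  0.0827] [-180.     -0.22   79.29] q [-0.08  0.52  0.3   2.06 -0.27  0.6   0.23] w 0.0108 F [-7.9  0.9 12.4]
shift cm [0.01 0.1  0.17] rot [ 0.   -0.22 -0.21]
[ 0.22783747  1.55523184 -0.06656146]
```

Gripped (≈11 mm). Turn from 79.3° to 169.3°.

Call:
servo_tool(plan=[[0,0,0,0,0,0,-5],[0,0,0,0,0,0,-10],[0,0,0,0,0,0,-15],[0,0,0,0,0,0,-20],[0,0,0,0,0,0,-25],[0,0,0,0,0,0,-30],[0,0,0,0,0,0,-35],[0,0,0,0,0,0,-40],[0,0,0,0,0,0,-45],[0,0,0,0,0,0,-45]])

```text
clock: 12.1
position: [0.4759, -0.1301, 0.0828]
tool_rot: [3.139, -0.002, 2.173]
force: [-5.7, 3.2, 8.3]
grip_width: 0.0116
finger_force: 32.7
```

Call:
servo_tool(plan=[[0,0,0,0,0,0,-5],[0,0,0,0,0,0,-10],[0,0,0,0,0,0,-15],[0,0,0,0,0,0,-20],[0,0,0,0,0,0,-25],[0,0,0,0,0,0,-30],[0,0,0,0,0,0,-35],[0,0,0,0,0,0,-40],[0,0,0,0,0,0,-45],[0,0,0,0,0,0,-45]])

```text
clock: 13.1
position: [0.4759, -0.1299, 0.0828]
tool_rot: [3.138, 0.001, 2.958]
force: [-4.1, 6.0, 8.5]
grip_width: 0.0112
finger_force: 32.8
```

```bash
python3 -c "
from h import *
go([.4766,-.1303,.081],169.3);print(bot.observe()['moment'])"
```

```text
now 13.1 [ 0.4759 -0.1299  0.0828] [1.7979e+02 3.0000e-02 1.6950e+02] q [ 0.25  0.5  -0.14  2.04  0.11  0.6   1.43] w 0.0112 F [-4.1  6.   8.5]
shift cm [-0.07 -0.03  0.18] rot [0.21 0.03 0.2 ]
[1.24602499 1.11881969 0.10388489]
```

Call:
servo_tool(plan=[[2,0,0,0,0,0,0],[5,0,0,0,0,0,0],[5,0,0,0,0,0,0],[5,0,0,-2,0,0,0],[5,0,0,-4,0,0,0],[5,0,0,-6,0,0,0],[5,0,0,-8,0,0,0],[5,0,0,-10,0,0,8],[5,0,0,-10,0,0,16],[5,0,0,-10,0,0,24]])

```text
clock: 14.1
position: [0.4764, -0.1308, 0.1828]
tool_rot: [3.138, 0.001, 2.53]
force: [-0.3, -0.0, -0.6]
grip_width: 0.0499
finger_force: 0.0
```

Call:
servo_tool(plan=[[5,0,0,0,0,0,8],[5,0,0,0,0,0,16],[5,0,0,0,0,0,24],[5,0,0,0,0,0,32],[5,0,0,0,0,0,40],[5,0,0,0,0,0,48],[5,0,0,0,0,0,56],[5,0,0,0,0,0,64],[5,0,0,0,0,0,72],[5,0,0,0,0,0,80]])

```text
clock: 15.1
position: [0.4761, -0.1306, 0.1821]
tool_rot: [3.142, -0.003, 1.134]
force: [-0.6, -1.0, 0.0]
grip_width: 0.05
finger_force: 0.0
```

```bash
python3 -c "
from h import *
go([.503,.0142,.185],-30.9)"
```

```text
now 15.1 [ 0.4761 -0.1306  0.1821] [180.    -0.2   64.96] q [-0.05  0.35  0.26  1.97 -0.13  0.83 -0.16] w 0.05 F [-0.6 -1.   0. ]
shift cm [14.26 -3.69 -0.24] rot [-0.16 -0.15 95.86]
```

Call:
servo_tool(plan=[[5,2,-0.5,0,0,0,8],[5,4,-1,0,0,0,16],[5,6,-1.5,0,0,0,24],[5,8,-2,0,0,0,32],[5,10,-2.5,0,0,0,40],[5,12,-3,0,0,0,48],[5,13,-3.4,0,0,0,56],[5,14.2,-3.7,0,0,0,64],[5,14.2,-3.7,0,0,0,72],[5,14.2,-3.7,0,0,0,80]])

```text
clock: 16.1
position: [0.5018, 0.0143, 0.1826]
tool_rot: [-3.138, -0.001, -0.262]
force: [-0.5, 0.1, -0.4]
grip_width: 0.0499
finger_force: 0.0
```

Call:
servo_tool(plan=[[5,0,0,0,0,0,8],[5,0,0,0,0,0,15],[5,0,0,0,0,0,15],[5,0,0,0,0,0,15]])

```text
clock: 16.5
position: [0.5018, 0.014, 0.1826]
tool_rot: [-3.138, 0.0, -0.514]
force: [0.5, -1.0, 0.6]
grip_width: 0.0503
finger_force: 0.0
```

```bash
python3 -c "
from h import *
go([.503,.0142,.081],-30.9)"
```

```text
now 16.5 [0.5018 0.014  0.1826] [-1.7981e+02  2.0000e-02 -2.9480e+01] q [-0.62  0.42  0.64  1.97 -0.33  0.85 -1.89] w 0.0503 F [ 0.5 -1.   0.6]
shift cm [ 0.1  -0.05 10.16] rot [-0.19  0.02  1.42]
```

Call:
servo_tool(plan=[[5,0.1,0,2.5,0,0,1.4],[5,0.1,0,5,0,0,1.4],[5,0.1,0,7,0,0,1.4],[5,0.1,0,8.7,0,0,1.4],[5,0.1,0,10.1,0,0,1.4],[5,0.1,0,10.1,0,0,1.4],[0,0.1,0,10.1,0,0,1.4],[0,0.1,0,10.1,0,0,1.4],[0,0.1,0,10.1,0,0,1.4],[0,0.1,0,10.1,0,0,1.4]], force=30)

```text
clock: 17.5
position: [0.5035, 0.0141, 0.0824]
tool_rot: [-3.137, -0.0, -0.542]
force: [0.8, 2.4, 6.2]
grip_width: 0.0119
finger_force: 34.5
```

Call:
servo_tool(plan=[[0,0,0,0,0,0,0],[0,0,0,0,0,0,0]])

```text
clock: 17.7
position: [0.5035, 0.0141, 0.0824]
tool_rot: [-3.137, -0.0, -0.542]
force: [0.4, 2.5, 6.3]
grip_width: 0.0111
finger_force: 34.5
```

```bash
python3 -c "
from h import *
go([.503,.0142,.081],-30.9);print(bot.observe()['moment'])"
```

```text
now 17.7 [0.5035 0.0141 0.0824] [-1.7972e+02 -3.0000e-02 -3.1060e+01] q [-0.52  0.58  0.52  2.04 -0.48  0.64 -1.8 ] w 0.0111 F [0.4 2.5 6.3]
shift cm [-0.05  0.02  0.14] rot [-0.28 -0.03 -0.16]
[ 0.28487873  0.11011816 -0.00851978]
```

Call:
servo_tool(plan=[[0,0,0,0,0,0,-6],[0,0,0,0,0,0,-12],[0,0,0,0,0,0,-18],[0,0,0,0,0,0,-24],[0,0,0,0,0,0,-30],[0,0,0,0,0,0,-36],[0,0,0,0,0,0,-42],[0,0,0,0,0,0,-48],[0,0,0,0,0,0,-54],[0,0,0,0,0,0,-60]])

```text
clock: 18.7
position: [0.5036, 0.0157, 0.0824]
tool_rot: [-3.138, -0.005, 0.511]
force: [-0.3, 13.1, 4.1]
grip_width: 0.0115
finger_force: 34.1
```

Call:
servo_tool(plan=[[0,0,0,0,0,0,-6],[0,0,0,0,0,0,-12],[0,0,0,0,0,0,-18],[0,0,0,0,0,0,-24],[0,0,0,0,0,0,-30],[0,0,0,0,0,0,-36],[0,0,0,0,0,0,-42],[0,0,0,0,0,0,-48],[0,0,0,0,0,0,-54],[0,0,0,0,0,0,-60]])

```text
clock: 19.7
position: [0.5022, 0.0165, 0.0823]
tool_rot: [3.141, -0.006, 1.558]
force: [-10.2, 18.5, 12.7]
grip_width: 0.0115
finger_force: 35.4
```

```bash
python3 -c "
from h import *
go([.503,.0142,.081],148.94);print(bot.observe()['moment'])"
```

```text
now 19.7 [0.5022 0.0165 0.0823] [179.97  -0.32  89.3 ] q [-0.1   0.51 -0.07  2.02  0.05  0.61 -0.21] w 0.0115 F [-10.2  18.5  12.7]
shift cm [-0.23  0.09  0.13] rot [  0.2   -0.27 -59.64]
[ 3.97511237  2.37973588 -0.07421494]
```

Call:
servo_tool(plan=[[0,0.2,-0.1,0,0,0,-6],[0,0.2,-0.1,0,0,0,-12],[0,0.2,-0.1,0,0,0,-18],[0,0.2,-0.1,0,0,0,-24],[0,0.2,-0.1,0,0,0,-30],[0,0.2,-0.1,0,0,0,-36],[0,0.2,-0.1,0,0,0,-42],[0,0.2,-0.1,0,0,0,-48],[0,0.2,-0.1,0,0,0,-54],[0,0.2,-0.1,0,0,0,-59.6]])

```text
clock: 20.7
position: [0.5007, 0.0159, 0.0823]
tool_rot: [3.14, -0.001, 2.597]
force: [-14.0, 4.5, 17.1]
grip_width: 0.0114
finger_force: 36.2
```

Call:
servo_tool(plan=[[0,0,0,0,0,0,0]])

```text
clock: 20.8
position: [0.5006, 0.0159, 0.0823]
tool_rot: [3.14, -0.002, 2.596]
force: [-14.3, 4.1, 19.5]
grip_width: 0.0114
finger_force: 36.3
```

```bash
python3 -c "
from h import *
go([.503,.0142,.081],148.94);print(bot.observe()['moment'])"
```

```text
now 20.8 [0.5006 0.0159 0.0823] [ 1.7988e+02 -9.0000e-02  1.4875e+02] q [ 0.11  0.53 -0.35  2.01  0.28  0.65  0.61] w 0.0114 F [-14.3   4.1  19.5]
shift cm [-0.29 -0.02  0.13] rot [ 0.12 -0.09 -0.19]
[0.89991899 2.97814186 0.06244452]
```

Call:
servo_tool(plan=[[2,0,0,0,0,0,0],[5,0,0,0,0,0,0],[5,0,0,0,0,0,0],[5,0,0,-2,0,0,0],[5,0,0,-4,0,0,0],[5,0,0,-6,0,0,0],[5,0,0,-8,0,0,0],[5,0,0,-9,0,0,0],[0,0,0,-9,0,0,0]])

```text
clock: 21.7
position: [0.5024, 0.0153, 0.1725]
tool_rot: [3.137, 0.001, 2.591]
force: [0.0, -0.8, 0.0]
grip_width: 0.0369
finger_force: 0.0
```

```bash
python3 -c "
from h import *
go([.579,.196,.17],79.7)"
```

```text
now 21.7 [0.5024 0.0153 0.1725] [1.7975e+02 7.0000e-02 1.4847e+02] q [ 0.16  0.39 -0.4   1.94  0.2   0.84  0.68] w 0.0369 F [ 0.  -0.8  0. ]
shift cm [ 2.92 19.41  0.33] rot [ 0.26 -0.09 68.77]
```

Call:
servo_tool(plan=[[0,0.3,2,0,0,0,8],[0,0.6,4,0,0,0,16],[0,0.9,6,0,0,0,24],[0,1.2,8.5,0,0,0,32],[0,1.5,11,0,0,0,40],[0,2,13.5,0,0,0,48],[0,2.5,16,0,0,0,56],[0,2.9,18,0,0,0,64],[0,2.9,19.4,0,0,0,68.8],[0,2.9,19.4,0,0,0,68.8]])

```text
clock: 22.7
position: [0.5782, 0.1978, 0.1707]
tool_rot: [-3.141, -0.003, 1.391]
force: [-0.8, -0.3, -0.1]
grip_width: -0.0001
finger_force: 0.0
```

Call:
servo_tool(plan=[[0,0,0,0,0,0,0],[0,0,0,0,0,0,0]])

```text
clock: 22.9
position: [0.578, 0.1949, 0.1717]
tool_rot: [3.141, -0.002, 1.392]
force: [-0.4, 0.2, -0.4]
grip_width: -0.0002
finger_force: 0.0
```

```bash
python3 -c "
from h import *
go([.579,.196,.044],79.7)
import cv2
f=bot.grab_frame('top');pickle.dump(f,open('top3.pkl','wb'));cv2.imwrite('pics/t3.png',cv2.resize(f['frame'][160:265,190:365],None,fx=4.5,fy=4.5,interpolation=2))"
```

```text
now 22.9 [0.578  0.1949 0.1717] [ 1.7999e+02 -1.4000e-01  7.9740e+01] q [-0.34  0.53 -0.12  1.67  0.07  0.94 -0.66] w -0.0002 F [-0.4  0.2 -0.4]
shift cm [ 0.1   0.07 12.77] rot [ 0.01 -0.14  0.04]
```

View pics/t3.png

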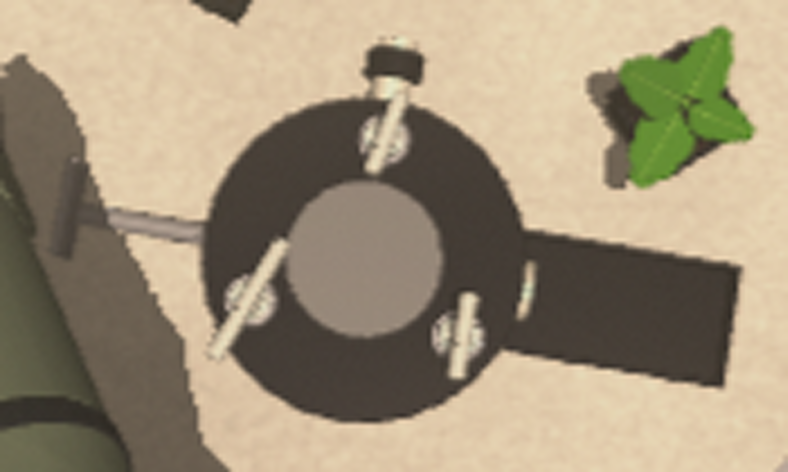

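All three bars are right: screw 2 is (470,294)-(457,378), square to its start, and the long bar lies again along (282,240)-(214,356), a half turn on. Now the rod.

Call:
servo_tool(plan=[[0,0,0.05,3,0,0,0],[0,0,0.05,6,0,0,0],[0,0,0.05,9,0,0,0],[0,0,0.05,11.5,0,0,0],[0,0,0.05,12.7,0,0,0],[0,0,0.05,12.7,0,0,0],[0,-1,0.05,12.7,0,0,0],[0,-2,0.05,12.7,0,0,0],[0,-3,0.05,12.7,0,0,0],[0,-4,0.05,12.7,0,0,0]])

```text
clock: 23.95
position: [0.5722, 0.1558, 0.0459]
tool_rot: [3.14, -0.004, 1.39]
force: [2.5, 7.3, 2.8]
grip_width: -0.0003
finger_force: 3.9
```

```bash
python3 -c "
from h import *
go([.5316+.137*.179,-.0655+.137*.984,.044],79.7)"
```

```text
now 23.95 [0.5722 0.1558 0.0459] [179.9   -0.23  79.65] q [-0.29  0.68 -0.11  1.8   0.11  0.66 -0.64] w -0.0003 F [2.5 7.3 2.8]
shift cm [-8.8  -0.02  0.15] rot [ 0.1  -0.23 -0.05]
```

Contact with the plate; pushing slowly.

Call:
servo_tool(plan=[[0,-0.8,0,0,0,0,0],[0,-1.6,0,0,0,0,0],[0,-2.4,0,0,0,0,0],[0,-3.2,0,0,0,0,0],[0,-4,0,0,0,0,0],[0,-4.8,0,0,0,0,0],[0,-5.5,0,0,0,0,0],[0,-6.2,0,0,0,0,0],[0,-6.9,0,0,0,0,0],[0,-7.5,0,0,0,0,0]])

```text
clock: 24.95
position: [0.5583, 0.0825, 0.0448]
tool_rot: [3.141, -0.003, 1.391]
force: [1.1, 4.0, 2.9]
grip_width: -0.0001
finger_force: 2.2
```

Call:
servo_tool(plan=[[0,-0.3,0,0,0,0,0],[0,-0.6,0,0,0,0,0],[0,-0.8,0,0,0,0,0],[0,-0.8,0,0,0,0,0]])

```text
clock: 25.35
position: [0.5568, 0.0748, 0.0447]
tool_rot: [3.141, -0.003, 1.391]
force: [0.7, 0.5, 0.6]
grip_width: 0.0003
finger_force: 0.5
```

```bash
python3 -c "
from h import *
go([.5316+.137*.179,-.0655+.137*.984,.044],79.7)"
```

```text
now 25.35 [0.5568 0.0748 0.0447] [ 1.7998e+02 -1.7000e-01  7.9670e+01] q [-0.15  0.64 -0.12  1.89  0.12  0.62 -0.52] w 0.0003 F [0.7 0.5 0.6]
shift cm [-0.55  0.03  0.07] rot [ 0.02 -0.17 -0.03]
```

Not at the stop yet; small steps until the force rises.

Call:
servo_tool(plan=[[0,-0.2,0,0,0,0,0],[0,-0.4,0,0,0,0,0],[0,-0.5,0,0,0,0,0],[0,-0.5,0,0,0,0,0]])

```text
clock: 25.75
position: [0.5559, 0.07, 0.0447]
tool_rot: [3.141, -0.003, 1.391]
force: [-0.6, 2.2, 0.5]
grip_width: 0.0004
finger_force: 1.0
```

Call:
servo_tool(plan=[[0,-0.2,0,0,0,0,0],[0,-0.3,0,0,0,0,0],[0,-0.3,0,0,0,0,0]])

```text
clock: 26.05
position: [0.5559, 0.0697, 0.0448]
tool_rot: [3.14, -0.006, 1.393]
force: [1.7, 16.0, -3.7]
grip_width: -0.0002
finger_force: 7.8
```

Call:
servo_tool(plan=[[0,-0.1,0,0,0,0,0],[0,-0.1,0,0,0,0,0]])

```text
clock: 26.25
position: [0.5559, 0.0697, 0.0448]
tool_rot: [3.14, -0.007, 1.393]
force: [2.9, 20.1, -4.4]
grip_width: 0.0
finger_force: 10.3
```

Call:
servo_tool(plan=[[0,1,0,0,0,0,0],[0,3,0,0,0,0,0],[0,6,0,0,0,0,0],[0,10,0,-2,0,0,0],[0,13,0,-6,0,0,0],[0,13,0,-10,0,0,0],[0,13,0,-14,0,0,0],[0,13,0,-14,0,0,0]])

```text
clock: 27.05
position: [0.5806, 0.1943, 0.1902]
tool_rot: [3.135, -0.006, 1.39]
force: [0.3, -0.5, -0.3]
grip_width: 0.0003
finger_force: 0.0
```

```bash
python3 -c "
from h import *
import cv2
f=bot.grab_frame('top');a=pickle.load(open('top3.pkl','rb'))['frame'];b=f['frame']
d=cv2.absdiff(a,b).max(2)>40
n,l,st,ce=cv2.connectedComponentsWithStats(d.astype(np.uint8))
for s,c in zip(st[1:],ce[1:]):
    if s[4]>15: print(s,c.round(1),ray(f,c,.03).round(3))
t0=pickle.load(open('top0.pkl','rb'))['frame'];d0=cv2.absdiff(t0,b).max(2)>40
d0[:,:160]=0
n,l,st,ce=cv2.connectedComponentsWithStats(d0.astype(np.uint8))
print('vs start')
for s,c in zip(st[1:],ce[1:]):
    if s[4]>15: print(s,c.round(1))
m=(b[205:255,300:360].max(2)>90)
print('\n'.join(''.join('#' if v else '.' for v in r) for r in m[::2]))
"
```

```text
[122 152  47 123 301] [142.8 201.7] [0.588 0.351 0.03 ]
[232 200   5   9  39] [234.1 204.4] [0.577 0.051 0.03 ]
[213 205  22  18 122] [225.3 211.8] [0.553 0.08  0.03 ]
[305 218  31  18 356] [320.4 226.6] [ 0.501 -0.231  0.03 ]
[164 248  39  20 131] [182.4 254.5] [0.415 0.219 0.03 ]
[169 254  40  17 151] [187.6 259.5] [0.399 0.202 0.03 ]
[173 308  44  19 157] [193.3 313.6] [0.227 0.183 0.03 ]
[173 315  33  20 128] [188.9 322.6] [0.199 0.197 0.03 ]
[145 321  24  43 242] [157.  342.9] [0.137 0.298 0.03 ]
[228 320  12  13  36] [232.8 325.4] [0.189 0.057 0.03 ]
[194 322  13   8  17] [199.8 325.5] [0.19  0.162 0.03 ]
vs start
[  160   152   107   199 12098] [201.  261.4]
[276 182   5   7  21] [277.5 184.3]
[267 185  19  14  76] [274.5 191.1]
[230 214   5   9  26] [232.2 217.9]
[305 218  31  18 366] [320.6 226.7]
[290 225   7   6  27] [293.4 227.4]
[283 231   6   5  19] [285.3 232.8]
[288 233   6  12  35] [290.9 239.7]
[292 232  11   6  26] [298.2 234.7]
[ 160  346   90   38 1877] [204.8 371. ]
[272 356   8  14  52] [276.4 362. ]
....########################################################

[... 763 characters left out ...]
####..................#######
....................###############.................########
..............................####..................########
.#..................................................########
############.......................................#########
#######################............................#########
###################################................#########
##############################################....##########
############################################################
############################################################
############################################################
############################################################
```

```bash
python3 -c "
from workcell import bot
print(bot.job_done())"
```

```text
the job is handed in; nothing more can be done
None
```

I handed in the job at about 27 s on the robot clock. The three screws were turned in order (short 90°, short 90°, long 180°), the rod was pushed to its stop and the cartridge lies in the tray. The final top image shows no sign that the bottle or the pots in view were moved, but I didn't check the pot on the left, which the arm and my image check left out.

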